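# Load the lamp test fixture from the press carrier, keeping the order

### The arm

A 7-joint arm with a two-finger parallel gripper is mounted at the origin on the work surface. World frame = base frame: x ahead of the robot, y to its left, z up, the work surface at z = 0. Lengths are in m, angles in rad, forces in N, time in s.
With the tool pointing down it reaches from about 0.4 to 0.875 m from the base axis. Payload 19.3 kg.
Tool frame: the origin (TCP) lies on the front face of the gripper's body, between the roots of the fingers; the fingertips stand 73 mm ahead of it and the grasp point (between the pads) lies 54 mm ahead of it; z points along the fingers, y is the direction in which the jaws open and shut (so a half turn about z gives the same grasp; the last joint's range is limited). The gripper opens to 85 mm and grips with 20 to 120 N. Pads are 22 mm wide; open, the fingers measure 114 mm over their backs; the gripper's body (76 mm by 85 mm) begins 54 mm behind the grasp point. The pads swing forward as they close: fully open they stand 13 mm farther back than shut.
Start: joints at [-1.227, 0.521, -0.036, 1.599, 0.021, 1.021, -0.113], TCP at [0.251, 0.572, 0.304] pointing down, gripper open.
Joint ranges: [-2.91, 2.91], [-0.3, 2.13], [-1.5, 1.42], [0.17, 2.43], [-1.26, 4.41], [0.16, 1.93], [-2.52, 2.52]. Speed limits (rad/s): [1.89, 1.89, 2.39, 2.39, 3.01, 3.01, 3.01].

### API

Orientations are given as [roll, pitch, yaw] about the fixed x, y, z axes, in that order (R = Rz(yaw) Ry(pitch) Rx(roll)).
In Python, from workcell import bot gives the robot as it stands.
- The arm moves only by the shell command python3 -m crank 'ROWS' [OPENING] [FORCE]. ROWS is a JSON object of lists of equal length, an entry for each row: "travel": the shift along the world's x, y, z in cm, a list of three; "rot": the turn, a rotation vector about the world's x, y, z in degrees, a list of three. A call has 1 to 8 rows; each row is the pose to reach, as a shift and turn from the pose commanded when the call began; what a row does not reach only later rows make up. A row lasts 1/10 s, in which the tool goes at most 50 mm and 8.59 degrees, less where a joint would pass 70% of its speed; a pose out of reach is approached as far as the arm can. A call with a gripper value outside its range is refused whole. OPENING is the opening, from -1 (shut) to 1 (fully open), so that 0 is half open, set as the call begins (- or left out, the last holds). The fingers move at their own pace and stop on an object; FORCE is the grip in N (left out, the last holds). Time passes only in rows, so rows that repeat a pose let the fingers close. It gives the time, the measured TCP pose, the force and the opening at its end, in the units of the state.
- bot.observe(): the state, without advancing time (a new reading comes with each control period).
- bot.grab_frame(name): name is "scene" or "top" or "wrist"; returns the picture (420x560x3 uint8, red, green, blue); there is no depth.
- bot.camera_model(name): a dict with "fx", "fy", "cx", "cy" (pixels), "R" (3x3) and "t" (3): a world point X has camera coordinates R X + t. Camera axes: x right, y down, z forward; pixel columns grow to the right and rows downward; lengths in m; the calibration is good to about 2 mm. A picture is of the moment at which its call begins: read the wrist's pose just before it. camera_model takes no time and is no camera call; for the wrist camera it gives the pose at the moment of the call.
- bot.job_done(): hands the job in, once; it reports no verdict.
Trained networks look in the newest picture that a camera, given by its name, has taken for a name from the list of things; names that differ only in an ending like _2 or _b are one class to them, and where a whole thing is asked for, a point or a joint stands for the part that bears it (a point fixed in the world has none). Each returns a list of dicts, best first, with "conf" (0 to 1); they miss things now and then, are a little off and sometimes report something else, mostly with a low value. They report only what shows in the picture. A call takes as long as a camera call.
- bot.silhouettes(camera, thing): "pixels" (420x560 bool, what is visible of it) and "box" ([centre column, centre row, width, height] in pixels, round what is visible of it).
The state is a dict: "clock": time; "qpos": joint angles; "qd": joint speeds; "joint_efforts": joint torques, N m; "position": TCP position; "tool_rot": TCP orientation; "force": force on the tool from outside, world axes, zero at the start; "moment": the same for the moment, N m; "grip_width": finger opening in m.
Only numpy, scipy, OpenCV 4.12 (cv2) and the standard library are available. Lean on these libraries where they do the work, as an engineer would, in place of code of your own. Each camera call takes 0.05 s, during which the arm holds its last target.

### The job

Move the four LED lamp bodies from the nests of the press carrier into the seats of the insulation-test fixture and keep their order for the test log: the lamp nearest the carrier's red handle goes into the seat nearest the fixture's control box with the red button, the next lamp into the next seat, and so on to the far end. Keep every lamp upright and set it down gently, without dropping it, fully home in its seat.

Things in the scene. Friction and masses are not known exactly. Their poses are not given: they have to be found in the camera images.
- lamp_white: LED lamp body, white ribbed housing, standing wide end down, 82 mm high, about 70 g. Housing 54 mm across at the foot, tapering to 29 mm at 55 mm height; above it a round metal screw cap, 27 mm across, from 55 to 76 mm above the foot: the place to grip, from above. Origin: centre of the underside; z up through the cap; yaw arbitrary.
- nest_white: White nylon cup, 76 mm across (68 inside), fixed on the carrier, a steel plate 92 x 330 mm: here the white lamp stands at the start. Origin: centre of its underside, 10 mm above the table; floor at 5 mm, rim at 12 mm. The four nests form a row, 80 mm apart; in each, y points along the row to the carrier's red loop handle, x across it.
- lamp_black: LED lamp body, black ribbed housing, standing wide end down, 82 mm high, about 70 g. Housing 54 mm across at the foot, tapering to 29 mm at 55 mm height; above it a round metal screw cap, 27 mm across, from 55 to 76 mm above the foot: the place to grip, from above. Origin: centre of the underside; z up through the cap; yaw arbitrary.
- nest_black: White nylon cup, 76 mm across (68 inside), fixed on the carrier, a steel plate 92 x 330 mm: here the black lamp stands at the start. Origin: centre of its underside, 10 mm above the table; floor at 5 mm, rim at 12 mm. The four nests form a row, 80 mm apart; in each, y points along the row to the carrier's red loop handle, x across it.
- lamp_yellow: LED lamp body, yellow ribbed housing, standing wide end down, 82 mm high, about 70 g. Housing 54 mm across at the foot, tapering to 29 mm at 55 mm height; above it a round metal screw cap, 27 mm across, from 55 to 76 mm above the foot: the place to grip, from above. Origin: centre of the underside; z up through the cap; yaw arbitrary.
- nest_yellow: White nylon cup, 76 mm across (68 inside), fixed on the carrier, a steel plate 92 x 330 mm: here the yellow lamp stands at the start. Origin: centre of its underside, 10 mm above the table; floor at 5 mm, rim at 12 mm. The four nests form a row, 80 mm apart; in each, y points along the row to the carrier's red loop handle, x across it.
- lamp_green: LED lamp body, green ribbed housing, standing wide end down, 82 mm high, about 70 g. Housing 54 mm across at the foot, tapering to 29 mm at 55 mm height; above it a round metal screw cap, 27 mm across, from 55 to 76 mm above the foot: the place to grip, from above. Origin: centre of the underside; z up through the cap; yaw arbitrary.
- nest_green: White nylon cup, 76 mm across (68 inside), fixed on the carrier, a steel plate 92 x 330 mm: here the green lamp stands at the start. Origin: centre of its underside, 10 mm above the table; floor at 5 mm, rim at 12 mm. The four nests form a row, 80 mm apart; in each, y points along the row to the carrier's red loop handle, x across it.
- fixture: Fixed grey plate, 330 (y) x 108 mm (x), 20 mm high (28 at its +x edge), with four empty round seats with brass discs. Origin: centre of its underside, on the table. Seat centres at x = 0, y = 0.12, 0.04, -0.04, -0.12 m; each 68 mm across, 8 mm deep, floor 12 mm above the origin. A control box stands at one end, a plain 28 mm high metal block at the other.
- control_box: Grey box, 100 x 74 mm, 53 mm high, black top with a round red mushroom button (to 71 mm), fixed at one end of the fixture's row of seats, 0.207 m from the fixture's origin towards its +y or its -y: the end varies. Origin: centre of its underside, on the table.

How it is judged:
At the end, for the whole second after the job is handed in: Each lamp is upright (0.1 rad), released and at rest on its seat's floor (foot 9 to 15 mm above the fixture's underside), within 10 mm of the seat centre along and across the row; the order counted from the control box equals the carrier's, counted from its red handle (z of lamp_white in the frame of fixture between 0.009 and 0.015 m and angle between each of lamp_white, lamp_black, lamp_yellow, lamp_green's own z axis and vertical below 0.1 rad and linear speed of each of lamp_white, lamp_black, lamp_yellow, lamp_green below 0.03 m/s and angular speed of each of lamp_white, lamp_black, lamp_yellow, lamp_green below 0.3 rad/s and x of lamp_white in the frame of fixture between -0.01 and 0.01 m and ((y of any of nest_black, nest_yellow, nest_green in the frame of nest_white below -0.2 m and horizontal distance between lamp_white and control_box between 0.077 and 0.097 m) or (y of any of nest_black, nest_yellow, nest_green in the frame of nest_white below -0.12 m and y of any of nest_black, nest_yellow, nest_green in the frame of nest_white above 0.04 m and horizontal distance between lamp_white and control_box between 0.157 and 0.177 m) or (y of any of nest_black, nest_yellow, nest_green in the frame of nest_white above 0.12 m and y of any of nest_black, nest_yellow, nest_green in the frame of nest_white below -0.04 m and horizontal distance between lamp_white and control_box between 0.237 and 0.257 m) or (y of any of nest_black, nest_yellow, nest_green in the frame of nest_white above 0.2 m and horizontal distance between lamp_white and control_box between 0.317 and 0.337 m)) and z of lamp_black in the frame of fixture between 0.009 and 0.015 m and x of lamp_black in the frame of fixture between -0.01 and 0.01 m and ((y of any of nest_white, nest_yellow, nest_green in the frame of nest_black below -0.2 m and horizontal distance between lamp_black and control_box between 0.077 and 0.097 m) or (y of any of nest_white, nest_yellow, nest_green in the frame of nest_black below -0.12 m and y of any of nest_white, nest_yellow, nest_green in the frame of nest_black above 0.04 m and horizontal distance between lamp_black and control_box between 0.157 and 0.177 m) or (y of any of nest_white, nest_yellow, nest_green in the frame of nest_black above 0.12 m and y of any of nest_white, nest_yellow, nest_green in the frame of nest_black below -0.04 m and horizontal distance between lamp_black and control_box between 0.237 and 0.257 m) or (y of any of nest_white, nest_yellow, nest_green in the frame of nest_black above 0.2 m and horizontal distance between lamp_black and control_box between 0.317 and 0.337 m)) and z of lamp_yellow in the frame of fixture between 0.009 and 0.015 m and x of lamp_yellow in the frame of fixture between -0.01 and 0.01 m and ((y of any of nest_white, nest_black, nest_green in the frame of nest_yellow below -0.2 m and horizontal distance between lamp_yellow and control_box between 0.077 and 0.097 m) or (y of any of nest_white, nest_black, nest_green in the frame of nest_yellow below -0.12 m and y of any of nest_white, nest_black, nest_green in the frame of nest_yellow above 0.04 m and horizontal distance between lamp_yellow and control_box between 0.157 and 0.177 m) or (y of any of nest_white, nest_black, nest_green in the frame of nest_yellow above 0.12 m and y of any of nest_white, nest_black, nest_green in the frame of nest_yellow below -0.04 m and horizontal distance between lamp_yellow and control_box between 0.237 and 0.257 m) or (y of any of nest_white, nest_black, nest_green in the frame of nest_yellow above 0.2 m and horizontal distance between lamp_yellow and control_box between 0.317 and 0.337 m)) and z of lamp_green in the frame of fixture between 0.009 and 0.015 m and x of lamp_green in the frame of fixture between -0.01 and 0.01 m and ((y of any of nest_white, nest_black, nest_yellow in the frame of nest_green below -0.2 m and horizontal distance between lamp_green and control_box between 0.077 and 0.097 m) or (y of any of nest_white, nest_black, nest_yellow in the frame of nest_green below -0.12 m and y of any of nest_white, nest_black, nest_yellow in the frame of nest_green above 0.04 m and horizontal distance between lamp_green and control_box between 0.157 and 0.177 m) or (y of any of nest_white, nest_black, nest_yellow in the frame of nest_green above 0.12 m and y of any of nest_white, nest_black, nest_yellow in the frame of nest_green below -0.04 m and horizontal distance between lamp_green and control_box between 0.237 and 0.257 m) or (y of any of nest_white, nest_black, nest_yellow in the frame of nest_green above 0.2 m and horizontal distance between lamp_green and control_box between 0.317 and 0.337 m))); the robot touches nothing.
It fails at once if a lamp is tipped over (leans more than 35 degrees) (angle between any of lamp_white, lamp_black, lamp_yellow, lamp_green's own z axis and vertical above 0.61 rad).
It fails at once if a lamp is dropped (moves faster than 0.6 m/s with its foot less than 40 mm above the table) ((linear speed of lamp_white above 0.6 m/s and height (world z) of lamp_white below 0.04 m) or (linear speed of lamp_black above 0.6 m/s and height (world z) of lamp_black below 0.04 m) or (linear speed of lamp_yellow above 0.6 m/s and height (world z) of lamp_yellow below 0.04 m) or (linear speed of lamp_green above 0.6 m/s and height (world z) of lamp_green below 0.04 m)).
It also fails if it takes over 90 s, if anything falls off the work surface, if the arm or the gripper's body presses on something with over 40 N, if the wrist force passes 120 N, or if a joint passes its speed limit or range.

## Working session

There is one attempt and no reset: what is moved stays moved. The work goes in short steps, Python scripts to look and compute and a shell command to move; the robot and the scene stay as the last step left them, time stands still between calls to the robot, and variables do not carry over. Pictures are saved under pics/ and viewed, and the job is handed in when it is done.

```bash
mkdir -p pics; ls; python3 - <<'E'
from workcell import bot
import cv2
s=bot.observe(); print(s)
for n in("scene","top"):
    im=bot.grab_frame(n); cv2.imwrite(f"pics/{n}0.png",im[:,:,::-1])
    m=bot.camera_model(n); print(n,m)
E
```

```text
pics
{'clock': 0.0, 'qpos': array([-1.22719569,  0.5220239 , -0.03630939,  1.6000144 ,  0.021167  ,
        1.02113613, -0.11280984]), 'qd': array([ 7.33746812e-05, -1.24628692e-03, -1.22764390e-03, -1.71000477e-04,
       -1.00764096e-03,  7.87537643e-04, -3.96049534e-04]), 'joint_efforts': array([-3.26864167e-03, -9.27082872e+01,  1.97808892e+00, -3.69955945e+01,
        1.76936213e-02,  7.75602472e-03, -1.83177058e-06]), 'position': array([0.25123117, 0.57198736, 0.30331743]), 'tool_rot': array([-3.14039657e+00,  6.84535591e-05,  2.72773949e+00]), 'force': array([-0.12360249,  0.65701784, -1.05946806]), 'moment': array([ 0.04620851, -0.01243435, -0.08226207]), 'grip_width': 0.08528979253801885}
scene {'fx': 393.66643229594416, 'fy': 393.66643229594416, 'cx': 282.9357479193588, 'cy': 202.67768903797548, 'R': array([[ 0.42554715,  0.90493383,  0.00209376],
       [ 0.75626611, -0.3543633 , -0.54998929],
       [-0.49696197,  0.23562981, -0.83516908]]), 't': array([-0.2387073 , -0.38586486,  0.99076248])}
top {'fx': 383.98008210047084, 'fy': 383.98008210047084, 'cx': 272.55809224925565, 'cy': 205.5197006697905, 'R': array([[ 0.08183466, -0.99663679,  0.00426524],
       [-0.9666775 , -0.0804148 , -0.24303925],
       [ 0.24256484,  0.01576592, -0.97000708]]), 't': array([-0.01946482,  0.57191147,  0.54631969])}
```

View pics/scene0.png

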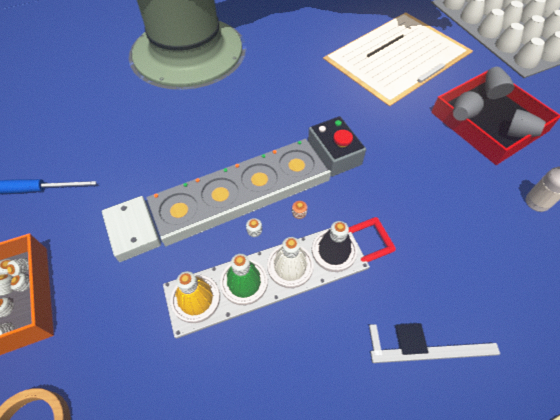

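View pics/top0.png

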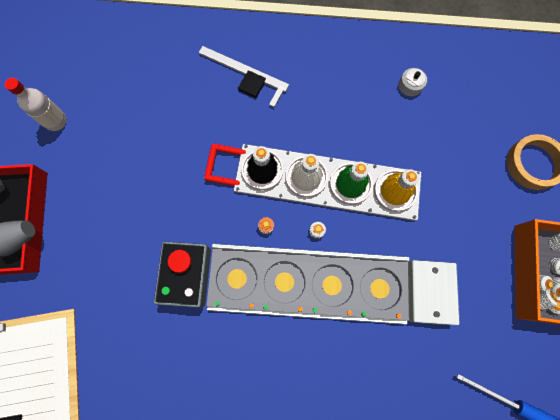

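The carrier order from the red handle (top image, left to right) is black, white, green, yellow. The control box with the red button is also at the left end of the fixture. Two loose caps lie between them, at top-image pixels (266,226) and (318,230). Next I'll measure.

```bash
cat > h.py <<'E'
import numpy as np, cv2
from workcell import bot
def ray(cam,u,v,z,m=None):
    m=m or bot.camera_model(cam)
    d=m["R"].T@np.array([(u-m["cx"])/m["fx"],(v-m["cy"])/m["fy"],1]); o=-m["R"].T@m["t"]
    return o+d*(z-o[2])/d[2]
def proj(m,X):
    c=m["R"]@X+m["t"]; return np.array([m["fx"]*c[0]/c[2]+m["cx"],m["fy"]*c[1]/c[2]+m["cy"]])
def blobs(im,lo,hi,amin):
    h=cv2.cvtColor(im,cv2.COLOR_RGB2HSV); k=cv2.inRange(h,lo,hi)
    n,l,s,c=cv2.connectedComponentsWithStats(k)
    return [(c[i].round(1),s[i][4]) for i in range(1,n) if s[i][4]>=amin], k
E
python3 - <<'E'
from h import *
for n in("scene","top"):
    im=bot.grab_frame(n)
    sil=bot.silhouettes(n,"fixture")
    print(n,"fixture",[(s["conf"],np.round(s["box"],1)) for s in sil])
    b,_=blobs(im,(12,110,130),(30,255,255),80)
    for c,a in b: print(" yel",c,a,ray(n,*c,0.0125).round(4))
    for t in("lamp_black","lamp_white","lamp_green","lamp_yellow","nest_black","nest_white","nest_green","nest_yellow","control_box"):
        s=bot.silhouettes(n,t)
        for q in s[:2]:
            ys,xs=np.nonzero(q["pixels"]); 
            z=0.022 if "nest" in t else 0.056
            print(t,round(q["conf"],2),np.round(q["box"],1),ray(n,q["box"][0],q["box"][1],z).round(3))
E
```

```text
scene fixture [(0.86, array([237.4, 194.6, 185.5, 107. ]))]
 yel [436.9  71.9] 210 [0.3472 0.5006 0.0125]
 yel [347.7  73.8] 134 [0.2643 0.3069 0.0125]
 yel [296.3 164.6] 156 [0.4571 0.0778 0.0125]
 yel [259.1 178.9] 171 [ 0.4583 -0.0021  0.0125]
 yel [220. 194.] 180 [ 0.4596 -0.0818  0.0125]
 yel [178.6 209.7] 201 [ 0.4604 -0.1617  0.0125]
 yel [ 24.3 291.3] 351 [ 0.5049 -0.4297  0.0125]
 yel [  7.5 266.7] 106 [ 0.4482 -0.4507  0.0125]
 yel [194.9 298.9] 822 [ 0.6325 -0.1874  0.0125]
 yel [ 32.7 401.3] 837 [ 0.6768 -0.4349  0.0125]
lamp_black 0.56 [333.8 241.8  35.7  44.2] [0.655 0.046 0.056]
lamp_white 0.8 [288.6 259.3  28.7  42.2] [ 0.652 -0.033  0.056]
lamp_white 0.53 [334.8 243.6  33.1  42.6] [0.658 0.045 0.056]
lamp_green 0.63 [243.7 278.9  37.8  41.7] [ 0.652 -0.109  0.056]
lamp_green 0.46 [238.5 194.8 185.8 105.3] [ 0.505 -0.059  0.056]
lamp_yellow 0.98 [192.6 292.2  41.9  49.1] [ 0.64  -0.185  0.056]
nest_black 0.59 [337.1 251.3  47.9  35.8] [0.659 0.054 0.022]
nest_white 0.84 [288.9 266.   50.9  42.4] [ 0.649 -0.031  0.022]
nest_white 0.52 [242.1 277.1  33.6  46. ] [ 0.634 
[... 803 characters left out ...]
k 0.7 [351.6 183.2  47.5  40.4] [ 0.625 -0.101  0.056]
lamp_white 0.69 [307.1 172.   30.5  34.6] [ 0.638 -0.025  0.056]
lamp_white 0.15 [304.9 178.9  44.1  43.1] [ 0.626 -0.022  0.056]
lamp_green 0.97 [350.9 180.6  36.8  35.4] [ 0.629 -0.099  0.056]
lamp_yellow 0.85 [399.3 188.3  39.   33.6] [ 0.622 -0.18   0.056]
nest_black 0.76 [262.5 169.3  42.2  41.5] [0.648 0.052 0.022]
nest_white 0.91 [304.8 177.2  45.1  42. ] [ 0.64  -0.024  0.022]
nest_green 0.6 [306.6 178.3  41.6  42.6] [ 0.638 -0.027  0.022]
nest_green 0.58 [351.  185.1  43.2  41.9] [ 0.632 -0.106  0.022]
nest_yellow 0.58 [396.8 189.8  43.   45.5] [ 0.63  -0.187  0.022]
control_box 0.93 [182.7 274.2  59.   67.1] [0.452 0.16  0.056]
```

```bash
python3 - <<'E'
import cv2
a=cv2.imread("pics/top0.png")[130:330,150:470]; cv2.imwrite("pics/topz.png",cv2.resize(a,None,fx=2.5,fy=2.5,interpolation=cv2.INTER_CUBIC))
a=cv2.imread("pics/scene0.png")[120:340,100:400]; cv2.imwrite("pics/scz.png",cv2.resize(a,None,fx=2.6,fy=2.6,interpolation=cv2.INTER_CUBIC))
E
```

```text
(no output)
```

View pics/topz.png

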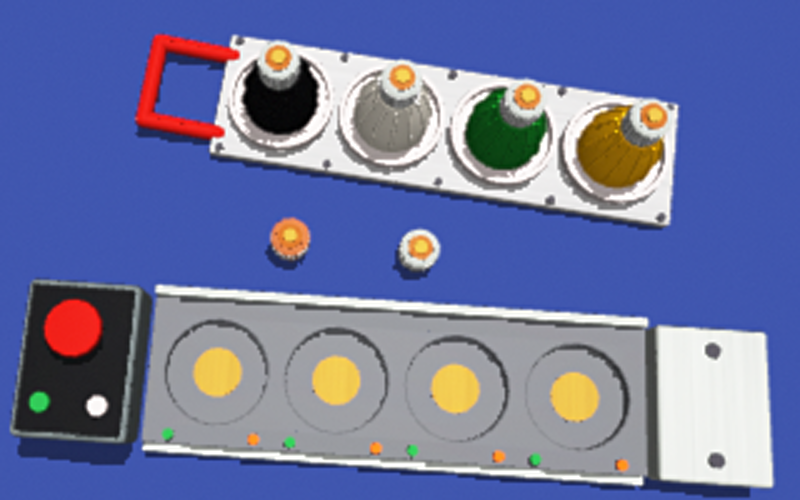

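View pics/scz.png

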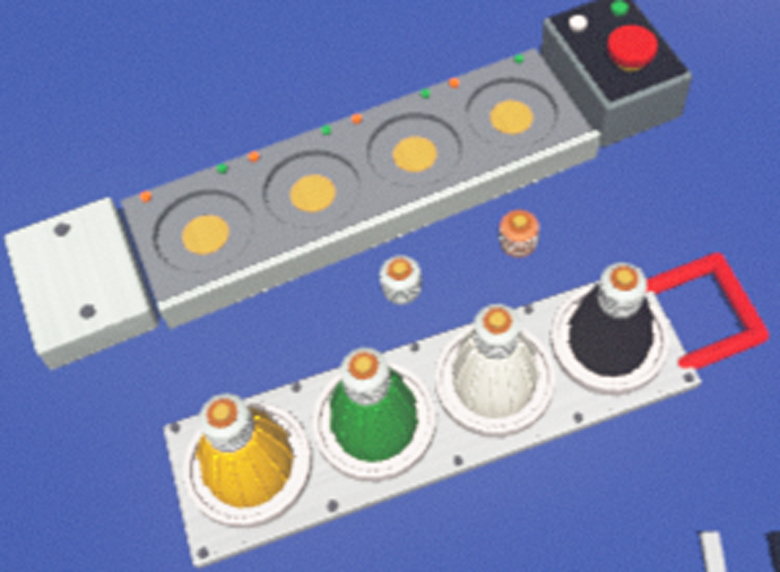

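```bash
python3 - <<'E'
from h import *
rois={"top":{"black":(278,57),"white":(402,76),"green":(526,97),"yellow":(653,116)},"scene":{"black":(624,277),"white":(497,321),"green":(364,365),"yellow":(222,411)}}
P={}
for n,(ox,oy,f) in {"top":(150,130,2.5),"scene":(100,120,2.6)}.items():
    im=cv2.imread(f"pics/{n}0.png")[:,:,::-1].copy()
    h=cv2.cvtColor(im,cv2.COLOR_RGB2HSV)
    for c,(u,v) in rois[n].items():
        u=ox+u/f; v=oy+v/f
        k=cv2.inRange(h,(5,90,150),(28,255,255)); m=np.zeros_like(k); cv2.circle(m,(round(u),round(v)),7,255,-1); k&=m
        ys,xs=np.nonzero(k); p=(xs.mean(),ys.mean()); P[n,c]=p
        print(n,c,np.round((u,v),1),np.round(p,1),len(xs),ray(n,*p,0.097).round(4))
E
```

```text
top black [261.2 152.8] [260.9 152.6] 83 [0.65   0.0529 0.097 ]
top white [310.8 160.4] [310.5 160.3] 79 [ 0.6436 -0.0265  0.097 ]
top green [360.4 168.8] [360.5 168.2] 81 [ 0.6369 -0.1059  0.097 ]
top yellow [411.2 176.4] [411. 176.] 86 [ 0.6306 -0.1853  0.097 ]
scene black [340.  226.5] [339.6 226.7] 79 [0.6531 0.0515 0.097 ]
scene white [291.2 243.5] [290.9 243. ] 86 [ 0.6467 -0.0275  0.097 ]
scene green [240.  260.4] [239.4 260.3] 93 [ 0.6404 -0.1068  0.097 ]
scene yellow [185.4 278.1] [185.  278.5] 103 [ 0.6338 -0.186   0.097 ]
```

```bash
python3 -m crank '{"travel":[[3,-3.9,0],[6,-7.8,0],[9,-11.7,0],[12,-15.6,0],[15,-19.5,0],[18,-23.4,0],[21,-27.3,0],[24,-31.2,0]],"rot":[[0,0,-8.3],[0,0,-16.6],[0,0,-24.9],[0,0,-33.2],[0,0,-41.5],[0,0,-49.8],[0,0,-58],[0,0,-66.3]]}' 1 30
python3 -m crank '{"travel":[[3.2,-4,0],[6.4,-8,-1],[9.6,-12,-2],[12.8,-16,-3],[16,-20,-4],[16,-20.8,-5],[16,-20.8,-5],[16,-20.8,-5]],"rot":[[0,0,0],[0,0,0],[0,0,0],[0,0,0],[0,0,0],[0,0,0],[0,0,0],[0,0,0]]}'
python3 - <<'E'
from h import *
s=bot.observe(); print(s["clock"],s["position"],s["tool_rot"],s["qpos"])
m=bot.camera_model("wrist"); im=bot.grab_frame("wrist"); cv2.imwrite("pics/w1.png",im[:,:,::-1])
for X in ((0.6515,.052,.097),(.645,-.027,.097)): print(proj(m,np.array(X)))
E
```

```text
clock: 2.0
position: [0.4923, 0.2586, 0.3042]
tool_rot: [3.141, -0.001, 1.565]
force: [1.3, 0.6, 0.1]
grip_width: 0.0851
clock: 2.8
position: [0.651, 0.0527, 0.2536]
tool_rot: [-3.141, -0.0, 1.571]
force: [1.2, 0.5, 0.7]
grip_width: 0.085
2.8 [0.65099572 0.05274247 0.25363198] [-3.14075486e+00 -3.87964928e-04  1.57055387e+00] [-0.36906564  0.64137153  0.31038424  1.57979908 -0.22608447  0.95671514
  0.01417358]
[277.38203768 220.89235329]
[268.56744506 320.22349777]
```

View pics/w1.png

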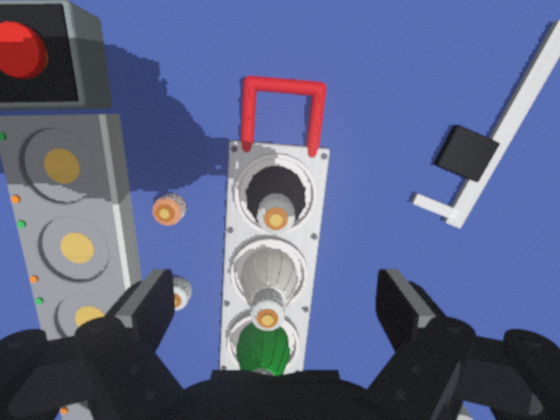

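The orange tips of the black and white lamps show at (276,219) and (267,319). My predictions were (277,221) and (269,320), so the measurement agrees to about 1 mm. Now I descend and grip.

```bash
python3 -m crank '{"travel":[[0,0,-4],[0,0,-7],[0,0,-9.5],[0,0,-11.2],[0,0,-11.2],[0,0,-11.2]],"rot":[[0,0,0],[0,0,0],[0,0,0],[0,0,0],[0,0,0],[0,0,0]]}' 1 30
python3 -m crank '{"travel":[[0,0,0],[0,0,0],[0,0,0],[0,0,0],[0,0,0],[0,0,0],[0,0,0],[0,0,0]],"rot":[[0,0,0],[0,0,0],[0,0,0],[0,0,0],[0,0,0],[0,0,0],[0,0,0],[0,0,0]]}' -1 30
python3 - <<'E'
from h import *
im=bot.grab_frame("wrist"); cv2.imwrite("pics/w2.png",im[:,:,::-1])
im=bot.grab_frame("scene"); cv2.imwrite("pics/s2.png",im[:,:,::-1])
E
```

```text
clock: 3.45
position: [0.6517, 0.0528, 0.1429]
tool_rot: [3.141, -0.0, 1.571]
force: [0.7, 0.2, 0.3]
grip_width: 0.0852
clock: 4.25
position: [0.6515, 0.0522, 0.1424]
tool_rot: [3.141, -0.0, 1.571]
force: [-0.3, -0.1, 7.2]
grip_width: 0.0252
```

View pics/w2.png

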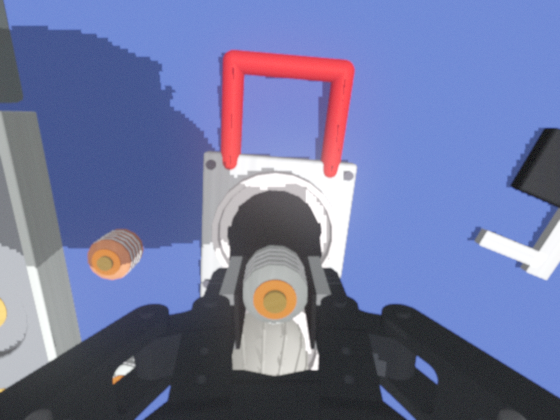

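View pics/s2.png

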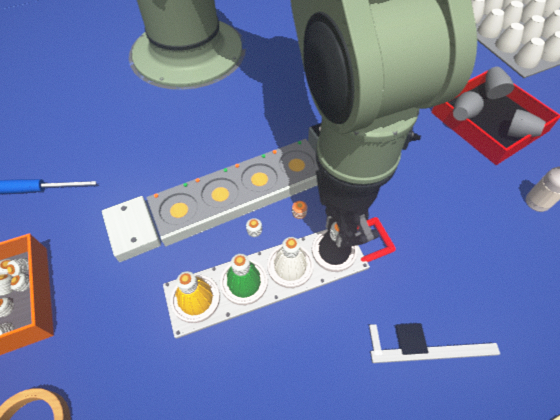

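The wrist picture shows the cap held centrally between the pads at about (276,298), with a width of 25 mm. I lift and carry it to the first seat.

```bash
python3 -m crank '{"travel":[[0,0,1],[0,0,3],[0,0,5.5],[0,0,7.5],[-2,0.3,7.5],[-5,0.6,7.5],[-9,1,7.5],[-13,1.6,7.5]],"rot":[[0,0,0],[0,0,0],[0,0,0],[0,0,0],[0,0,0],[0,0,0],[0,0,0],[0,0,0]]}'
python3 -m crank '{"travel":[[-4,0.6,0],[-6,0.9,0],[-6.5,1,0],[-6.5,1,-2],[-6.5,1,-4],[-6.5,1,-5.5],[-6.5,1,-6],[-6.5,1,-6]],"rot":[[0,0,0],[0,0,0],[0,0,0],[0,0,0],[0,0,0],[0,0,0],[0,0,0],[0,0,0]]}'
python3 - <<'E'
from h import *
for n in("wrist","scene","top"):
    im=bot.grab_frame(n); cv2.imwrite(f"pics/{n}3.png",im[:,:,::-1])
E
```

```text
clock: 5.15
position: [0.5199, 0.0679, 0.2174]
tool_rot: [3.141, -0.0, 1.57]
force: [0.5, 0.4, 0.3]
grip_width: 0.0255
clock: 5.95
position: [0.4566, 0.078, 0.1568]
tool_rot: [-3.141, 0.0, 1.57]
force: [0.4, 0.7, -0.2]
grip_width: 0.0254
```

View pics/wrist3.png

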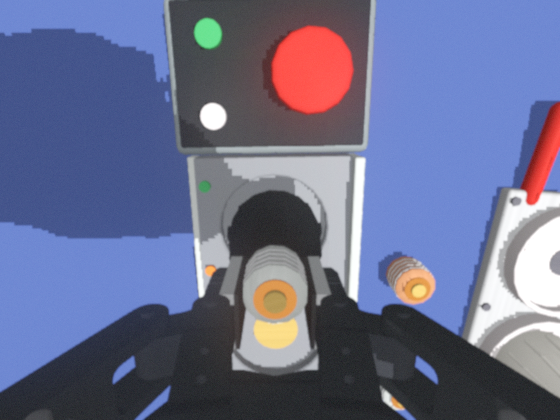

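View pics/scene3.png

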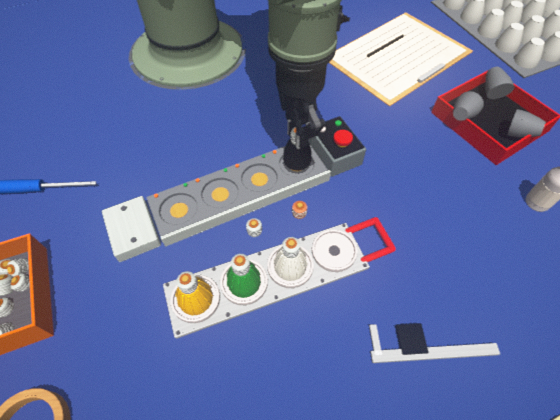

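The foot (columns 229–321) is centred over the seat (222–327). I lower it gently.

```bash
python3 -m crank '{"travel":[[0,0,-0.4],[0,0,-0.8],[0,0,-1.1],[0,0,-1.4],[0,0,-1.6],[0,0,-1.7],[0,0,-1.75],[0,0,-1.75]],"rot":[[0,0,0],[0,0,0],[0,0,0],[0,0,0],[0,0,0],[0,0,0],[0,0,0],[0,0,0]]}'
```

```text
clock: 6.9
position: [0.4563, 0.0782, 0.1395]
tool_rot: [-3.141, -0.0, 1.571]
force: [-0.5, -0.8, 0.5]
grip_width: 0.0254
```

```bash
python3 -m crank '{"travel":[[0,0,-0.05],[0,0,-0.1],[0,0,-0.1]],"rot":[[0,0,0],[0,0,0],[0,0,0]]}'
```

```text
clock: 7.2
position: [0.4563, 0.0782, 0.1393]
tool_rot: [3.141, -0.001, 1.57]
force: [-8.5, -1.9, 30.2]
grip_width: 0.0253
```

Contact. I back off slightly and release.

```bash
python3 -m crank '{"travel":[[0,0,0.07],[0,0,0.07]],"rot":[[0,0,0],[0,0,0]]}'
python3 -m crank '{"travel":[[0,0,0],[0,0,0],[0,0,0],[0,0,0],[0,0,0],[0,0,0]],"rot":[[0,0,0],[0,0,0],[0,0,0],[0,0,0],[0,0,0],[0,0,0]]}' 1
python3 - <<'E'
from h import *
for n in("wrist",):
    im=bot.grab_frame(n); cv2.imwrite(f"pics/{n}4.png",im[:,:,::-1])
E
```

```text
clock: 7.4
position: [0.4564, 0.0783, 0.1394]
tool_rot: [3.141, -0.0, 1.571]
force: [-3.1, -0.5, 13.3]
grip_width: 0.0254
clock: 8.0
position: [0.4563, 0.0782, 0.1391]
tool_rot: [-3.142, 0.0, 1.571]
force: [0.5, 0.9, 0.3]
grip_width: 0.0855
```

View pics/wrist4.png

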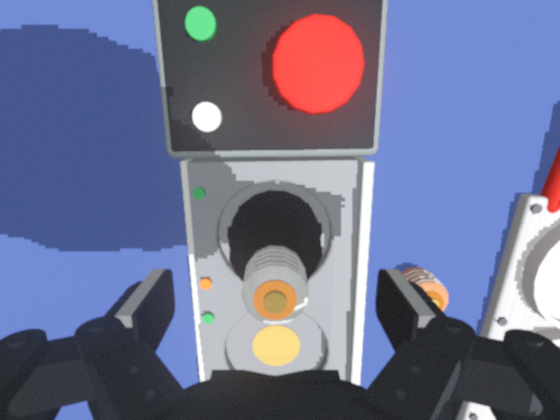

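Lamp black is seated with the fingers clear. Next is white.

```bash
python3 -m crank '{"travel":[[0,0,1.5],[0,0,4.5],[0,0,7],[3.5,-2,7],[7.5,-4.2,7],[11.5,-6.5,7],[15.5,-8.7,7],[18.85,-10.5,7]],"rot":[[0,0,0],[0,0,0],[0,0,0],[0,0,0],[0,0,0],[0,0,0],[0,0,0],[0,0,0]]}' 1
python3 -m crank '{"travel":[[0,0,0],[0,0,0],[0,0,-2],[0,0,-4.5],[0,0,-6],[0,0,-6.7],[0,0,-6.7]],"rot":[[0,0,0],[0,0,0],[0,0,0],[0,0,0],[0,0,0],[0,0,0],[0,0,0]]}'
python3 - <<'E'
from h import *
for n in("wrist","scene"):
    im=bot.grab_frame(n); cv2.imwrite(f"pics/{n}5.png",im[:,:,::-1])
E
```

```text
clock: 8.85
position: [0.6465, -0.0284, 0.209]
tool_rot: [3.141, 0.0, 1.57]
force: [0.2, 0.7, 0.3]
grip_width: 0.0856
clock: 9.55
position: [0.6444, -0.0265, 0.1416]
tool_rot: [-3.14, -0.0, 1.571]
force: [-0.5, -0.8, 0.8]
grip_width: 0.0854
```

View pics/wrist5.png

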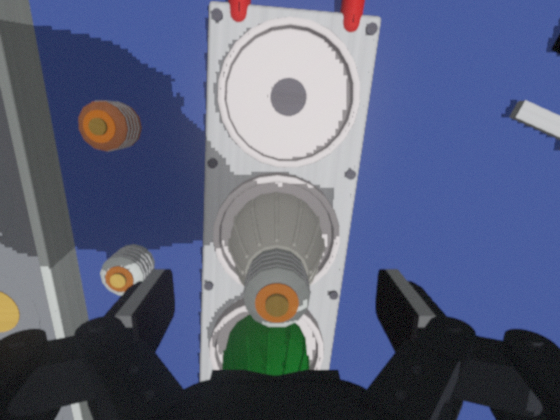

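View pics/scene5.png

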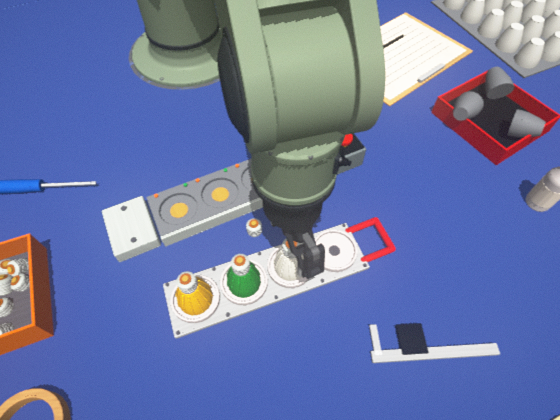

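The white lamp's tip at (277,303) sits between the open pads. Grip, lift and carry to seat 2.

```bash
python3 -m crank '{"travel":[[0,0,0],[0,0,0],[0,0,0],[0,0,0],[0,0,0],[0,0,0],[0,0,0],[0,0,0]],"rot":[[0,0,0],[0,0,0],[0,0,0],[0,0,0],[0,0,0],[0,0,0],[0,0,0],[0,0,0]]}' -1 30
python3 -m crank '{"travel":[[0,0,1],[0,0,3],[0,0,5.5],[0,0,7.5],[-2,0.3,7.5],[-5,0.6,7.5],[-9,1,7.5],[-13,1.6,7.5]],"rot":[[0,0,0],[0,0,0],[0,0,0],[0,0,0],[0,0,0],[0,0,0],[0,0,0],[0,0,0]]}'
python3 -m crank '{"travel":[[-4,0.6,0],[-5.3,0.9,0],[-5.7,1,0],[-5.7,1,-2],[-5.7,1,-4],[-5.7,1,-5.5],[-5.7,1,-6],[-5.7,1,-6]],"rot":[[0,0,0],[0,0,0],[0,0,0],[0,0,0],[0,0,0],[0,0,0],[0,0,0],[0,0,0]]}'
python3 - <<'E'
from h import *
for n in("wrist",):
    im=bot.grab_frame(n); cv2.imwrite(f"pics/{n}6.png",im[:,:,::-1])
E
```

```text
clock: 10.45
position: [0.6451, -0.0268, 0.1425]
tool_rot: [3.141, -0.0, 1.571]
force: [-0.9, 0.0, 6.0]
grip_width: 0.0254
clock: 11.25
position: [0.5133, -0.0109, 0.2175]
tool_rot: [3.141, -0.0, 1.57]
force: [0.6, 0.3, -0.7]
grip_width: 0.0249
clock: 12.05
position: [0.4582, -0.001, 0.1569]
tool_rot: [-3.141, 0.0, 1.57]
force: [0.2, 0.1, -0.4]
grip_width: 0.0254
```

View pics/wrist6.png

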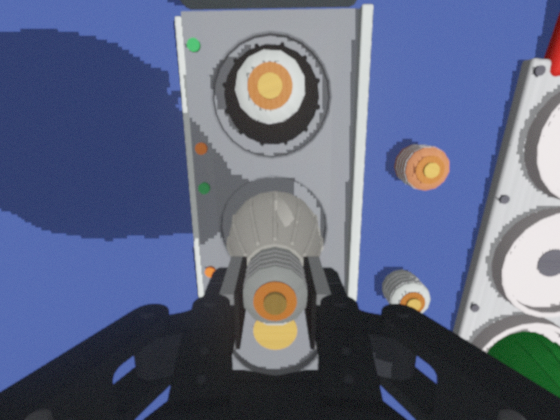

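Black is centred in its seat at (270,90), and white is centred over seat 2. Lower to just at contact and release.

```bash
python3 -m crank '{"travel":[[-0.05,0,-0.4],[-0.05,0,-0.8],[-0.05,0,-1.1],[-0.05,0,-1.4],[-0.05,0,-1.6],[-0.05,0,-1.7],[-0.05,0,-1.77],[-0.05,0,-1.77]],"rot":[[0,0,0],[0,0,0],[0,0,0],[0,0,0],[0,0,0],[0,0,0],[0,0,0],[0,0,0]]}'
```

```text
clock: 12.9
position: [0.4573, -0.0008, 0.1395]
tool_rot: [3.142, -0.0, 1.57]
force: [-1.3, 0.5, 1.5]
grip_width: 0.0252
```

```bash
python3 -m crank '{"travel":[[0,0,-0.03],[0,0,-0.03]],"rot":[[0,0,0],[0,0,0]]}'
python3 -m crank '{"travel":[[0,0,0],[0,0,0],[0,0,0],[0,0,0],[0,0,0],[0,0,0]],"rot":[[0,0,0],[0,0,0],[0,0,0],[0,0,0],[0,0,0],[0,0,0]]}' 1
python3 -m crank '{"travel":[[0,0,1.5],[0,0,4.5],[0,0,7],[3.5,-2,7],[7.5,-4.2,7],[11.5,-6.5,7],[15,-8.7,7],[18.1,-10.6,7]],"rot":[[0,0,0],[0,0,0],[0,0,0],[0,0,0],[0,0,0],[0,0,0],[0,0,0],[0,0,0]]}' 1
python3 -m crank '{"travel":[[0,0,0],[0,0,0],[0,0,-2],[0,0,-4.5],[0,0,-6],[0,0,-6.7],[0,0,-6.7]],"rot":[[0,0,0],[0,0,0],[0,0,0],[0,0,0],[0,0,0],[0,0,0],[0,0,0]]}'
python3 - <<'E'
from h import *
for n in("wrist","scene"):
    im=bot.grab_frame(n); cv2.imwrite(f"pics/{n}7.png",im[:,:,::-1])
E
```

```text
clock: 13.1
position: [0.4573, -0.0008, 0.1394]
tool_rot: [3.142, -0.0, 1.57]
force: [-3.5, 0.9, 10.2]
grip_width: 0.0257
clock: 13.7
position: [0.4573, -0.0008, 0.1391]
tool_rot: [-3.142, 0.0, 1.571]
force: [-0.0, 0.3, -0.0]
grip_width: 0.0856
clock: 14.5
position: [0.6397, -0.1081, 0.2089]
tool_rot: [-3.142, 0.0, 1.57]
force: [0.3, 0.8, -0.2]
grip_width: 0.0854
clock: 15.2
position: [0.6379, -0.1064, 0.1416]
tool_rot: [-3.14, -0.0, 1.571]
force: [-0.4, 0.4, 0.4]
grip_width: 0.0855
```

View pics/wrist7.png

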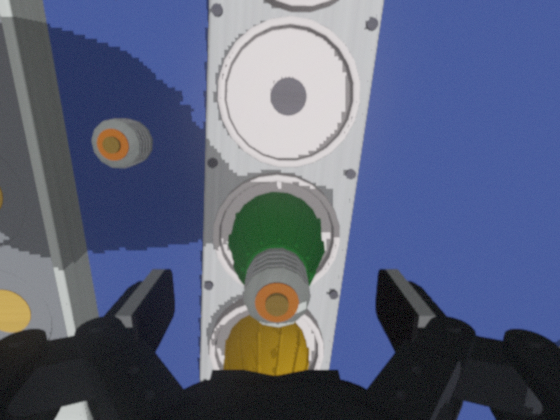

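Green's tip at (277,303) is between the pads; repeat the cycle to seat 3.

```bash
python3 -m crank '{"travel":[[0,0,0],[0,0,0],[0,0,0],[0,0,0],[0,0,0],[0,0,0],[0,0,0],[0,0,0]],"rot":[[0,0,0],[0,0,0],[0,0,0],[0,0,0],[0,0,0],[0,0,0],[0,0,0],[0,0,0]]}' -1 30
python3 -m crank '{"travel":[[0,0,1],[0,0,3],[0,0,5.5],[0,0,7.5],[-2,0.3,7.5],[-5,0.6,7.5],[-9,1,7.5],[-13,1.6,7.5]],"rot":[[0,0,0],[0,0,0],[0,0,0],[0,0,0],[0,0,0],[0,0,0],[0,0,0],[0,0,0]]}'
python3 -m crank '{"travel":[[-3.5,0.6,0],[-4.7,0.9,0],[-5,1,0],[-5,1,-2],[-5,1,-4],[-5,1,-5.5],[-5,1,-6],[-5,1,-6]],"rot":[[0,0,0],[0,0,0],[0,0,0],[0,0,0],[0,0,0],[0,0,0],[0,0,0],[0,0,0]]}'
python3 - <<'E'
from h import *
for n in("wrist",):
    im=bot.grab_frame(n); cv2.imwrite(f"pics/{n}8.png",im[:,:,::-1])
E
```

```text
clock: 16.1
position: [0.6386, -0.1067, 0.1425]
tool_rot: [3.141, -0.0, 1.571]
force: [-0.3, 1.5, 5.7]
grip_width: 0.0252
clock: 16.9
position: [0.5067, -0.0909, 0.2175]
tool_rot: [3.141, 0.0, 1.57]
force: [0.6, 0.0, 0.1]
grip_width: 0.0254
clock: 17.7
position: [0.4589, -0.0809, 0.1568]
tool_rot: [-3.141, 0.0, 1.571]
force: [0.1, -0.6, -1.7]
grip_width: 0.0251
```

View pics/wrist8.png

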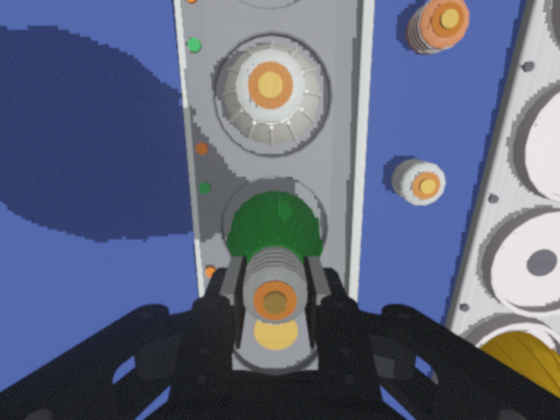

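White is centred in seat 2 at (270,92) and green is over seat 3. I lower, release and go to yellow.

```bash
python3 -m crank '{"travel":[[0,0,-0.4],[0,0,-0.8],[0,0,-1.1],[0,0,-1.4],[0,0,-1.6],[0,0,-1.7],[0,0,-1.78],[0,0,-1.78]],"rot":[[0,0,0],[0,0,0],[0,0,0],[0,0,0],[0,0,0],[0,0,0],[0,0,0],[0,0,0]]}'
python3 -m crank '{"travel":[[0,0,0],[0,0,0],[0,0,0],[0,0,0],[0,0,0],[0,0,0]],"rot":[[0,0,0],[0,0,0],[0,0,0],[0,0,0],[0,0,0],[0,0,0]]}' 1
python3 -m crank '{"travel":[[0,0,1.5],[0,0,4.5],[0,0,7],[3.5,-2,7],[7.5,-4.2,7],[11.5,-6.5,7],[15,-8.7,7],[17.35,-10.6,7]],"rot":[[0,0,0],[0,0,0],[0,0,0],[0,0,0],[0,0,0],[0,0,0],[0,0,0],[0,0,0]]}' 1
python3 -m crank '{"travel":[[0,0,0],[0,0,0],[0,0,-2],[0,0,-4.5],[0,0,-6],[0,0,-6.7],[0,0,-6.7]],"rot":[[0,0,0],[0,0,0],[0,0,0],[0,0,0],[0,0,0],[0,0,0],[0,0,0]]}'
python3 - <<'E'
from h import *
for n in("wrist",):
    im=bot.grab_frame(n); cv2.imwrite(f"pics/{n}9.png",im[:,:,::-1])
E
```

```text
clock: 18.55
position: [0.4583, -0.0808, 0.1395]
tool_rot: [-3.142, -0.0, 1.571]
force: [-2.9, 1.2, 4.8]
grip_width: 0.0257
clock: 19.15
position: [0.4583, -0.0808, 0.1393]
tool_rot: [3.142, 0.0, 1.571]
force: [1.1, -1.3, -0.3]
grip_width: 0.0854
clock: 19.95
position: [0.6336, -0.1878, 0.209]
tool_rot: [3.141, 0.0, 1.571]
force: [-0.9, 1.5, 0.4]
grip_width: 0.0854
clock: 20.65
position: [0.6315, -0.1864, 0.1419]
tool_rot: [-3.141, -0.0, 1.571]
force: [0.8, -0.2, 0.8]
grip_width: 0.0855
```

View pics/wrist9.png

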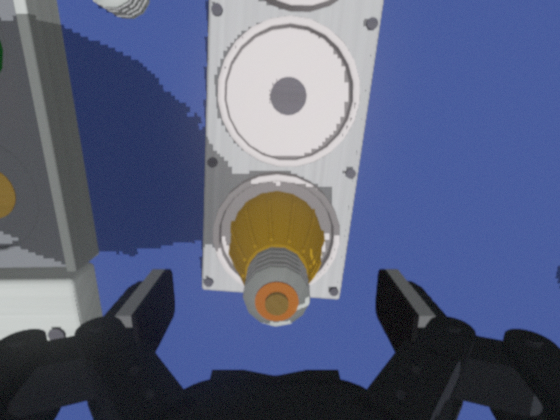

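Yellow's tip at (277,301) is between the pads.

```bash
python3 -m crank '{"travel":[[0,0,0],[0,0,0],[0,0,0],[0,0,0],[0,0,0],[0,0,0],[0,0,0],[0,0,0]],"rot":[[0,0,0],[0,0,0],[0,0,0],[0,0,0],[0,0,0],[0,0,0],[0,0,0],[0,0,0]]}' -1 30
python3 -m crank '{"travel":[[0,0,1],[0,0,3],[0,0,5.5],[0,0,7.5],[-2,0.3,7.5],[-5,0.6,7.5],[-9,1,7.5],[-13,1.6,7.5]],"rot":[[0,0,0],[0,0,0],[0,0,0],[0,0,0],[0,0,0],[0,0,0],[0,0,0],[0,0,0]]}'
python3 -m crank '{"travel":[[-3,0.6,0],[-4,0.9,0],[-4.25,0.95,0],[-4.25,0.95,-2],[-4.25,0.95,-4],[-4.25,0.95,-5.5],[-4.25,0.95,-6],[-4.25,0.95,-6]],"rot":[[0,0,0],[0,0,0],[0,0,0],[0,0,0],[0,0,0],[0,0,0],[0,0,0],[0,0,0]]}'
python3 - <<'E'
from h import *
for n in("wrist",):
    im=bot.grab_frame(n); cv2.imwrite(f"pics/{n}10.png",im[:,:,::-1])
E
```

```text
clock: 21.5
position: [0.632, -0.1868, 0.1427]
tool_rot: [3.141, 0.0, 1.571]
force: [-0.9, 1.0, 5.5]
grip_width: 0.0253
clock: 22.3
position: [0.5003, -0.1707, 0.2177]
tool_rot: [3.141, 0.0, 1.57]
force: [0.1, -0.9, -0.4]
grip_width: 0.0255
clock: 23.1
position: [0.4599, -0.1614, 0.1569]
tool_rot: [-3.141, 0.0, 1.571]
force: [-0.4, -0.5, -0.7]
grip_width: 0.0254
```

View pics/wrist10.png

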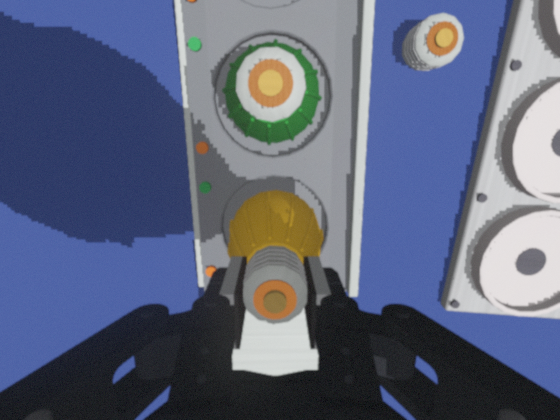

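Green is centred in seat 3 at (271,90) and yellow is over seat 4. Lower, release, then retreat up and clear.

```bash
python3 -m crank '{"travel":[[0,0,-0.4],[0,0,-0.8],[0,0,-1.1],[0,0,-1.4],[0,0,-1.6],[0,0,-1.7],[0,0,-1.78],[0,0,-1.78]],"rot":[[0,0,0],[0,0,0],[0,0,0],[0,0,0],[0,0,0],[0,0,0],[0,0,0],[0,0,0]]}'
python3 -m crank '{"travel":[[0,0,0],[0,0,0],[0,0,0],[0,0,0],[0,0,0],[0,0,0]],"rot":[[0,0,0],[0,0,0],[0,0,0],[0,0,0],[0,0,0],[0,0,0]]}' 1
python3 -m crank '{"travel":[[0,0,1.5],[0,0,4.5],[0,0,8],[0,0,12],[2,-4,14],[4,-8,16],[6,-12,16],[8,-16,16]],"rot":[[0,0,0],[0,0,0],[0,0,0],[0,0,0],[0,0,0],[0,0,0],[0,0,0],[0,0,0]]}' 1
python3 -m crank '{"travel":[[2,-4,0],[4,-8,0],[4,-8,0],[4,-8,0],[4,-8,0]],"rot":[[0,0,0],[0,0,0],[0,0,0],[0,0,0],[0,0,0]]}'
python3 - <<'E'
from h import *
for n in("top","scene"):
    im=bot.grab_frame(n); cv2.imwrite(f"pics/{n}11.png",im[:,:,::-1])
    b,_=blobs(im,(5,90,150),(28,255,255),50)
    for c,a in b:
        X=ray(n,*c,.094)
        if abs(X[0]-.457)<.03: print(n,c,a,X.round(4))
E
```

```text
clock: 23.95
position: [0.4594, -0.1613, 0.1397]
tool_rot: [3.141, -0.0, 1.571]
force: [-1.0, 1.0, 2.4]
grip_width: 0.0256
clock: 24.55
position: [0.4593, -0.1613, 0.1395]
tool_rot: [-3.142, -0.0, 1.571]
force: [0.3, 0.1, 0.1]
grip_width: 0.0855
clock: 25.35
position: [0.5401, -0.3228, 0.3003]
tool_rot: [3.14, 0.0, 1.571]
force: [0.6, 1.1, 0.6]
grip_width: 0.0854
clock: 25.85
position: [0.5792, -0.4005, 0.2993]
tool_rot: [-3.141, -0.001, 1.571]
force: [0.3, 0.8, 0.8]
grip_width: 0.0854
top [231.7 275. ] 100 [0.4553 0.0788 0.094 ]
top [381.4 277.5] 126 [ 0.4699 -0.1418  0.094 ]
top [285.5 278.9] 102 [ 0.4562 -0.0008  0.094 ]
top [339.2 282.6] 104 [ 0.4574 -0.0799  0.094 ]
top [548.9 283.7] 56 [ 0.4811 -0.3881  0.094 ]
top [393.8 286.3] 103 [ 0.4586 -0.1601  0.094 ]
top [555.8 302.3] 73 [ 0.4551 -0.3957  0.094 ]
scene [257.1 151.5] 55 [ 0.4601 -0.0023  0.094 ]
scene [214.1 167.1] 55 [ 0.461  -0.0815  0.094 ]
scene [168.5 183.7] 65 [ 0.4621 -0.1608  0.094 ]
scene [ 12.3 247.5] 420 [ 0.4777 -0.4018  0.094 ]
```

View pics/top11.png

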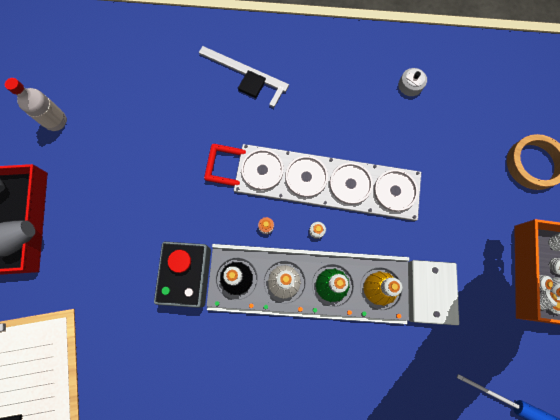

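View pics/scene11.png

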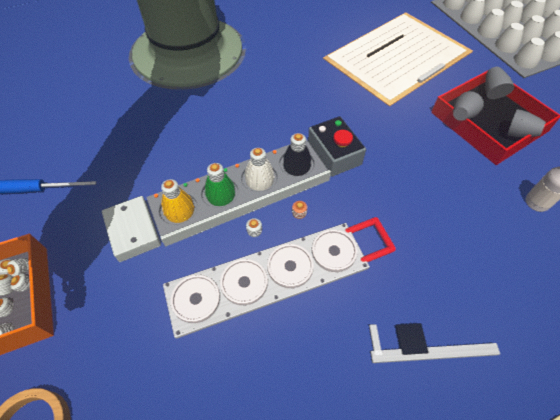

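All four lamps stand upright in their seats. From the control box the order is black, white, green, yellow, and each measures within about 2 mm of its seat centre. The arm is clear.

```bash
python3 -c "
from workcell import bot
print(bot.job_done())"
```

```text
the job is handed in; nothing more can be done
None
```

All four lamps are in the fixture seats. Counted from the control box the order is black, white, green, yellow, the same as on the carrier counted from its red handle. I handed the job in at about 26 s of the 90 s allowed; `job_done()` reports no verdict.

- **Position:** in the final top and scene pictures, averaged over both cameras, the cap tips lie about 1–2 mm from the measured seat centres. The scene camera's colour check missed the black cap, so black rests on the top camera and the last wrist view, which both show it centred.
- **Camera disagreement:** the two cameras differ by 2–4 mm in x throughout, so I used their average.
- **Seating:** each lamp met the seat floor at the expected tool height, 3 mm below where it was gripped. All four look upright and the gripper is well clear.
- **Forces:** the first lamp (black) was pressed to about 30 N at the wrist while I looked for the floor. That is below the 120 N wrist limit. The other three were set down at 10 N or less.

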